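# Swing the filler spout over the open jar and clamp it

### The job

Get the brine filler ready for the open jar: with a fingertip, push its swinging spout arm round until the spout hangs over the middle of the mouth of the one jar that has no lid. Then push the small clamp lever on top of the post to the left, as seen from the robot, all the way to its stop, and leave the spout where you set it. Take hold of nothing, do not force the mechanism, and leave the jars and everything else on the table standing as they are.

Things in the scene. Friction and masses are not known exactly. Their poses are not given: they have to be found in the camera images.
- filler_base: Steel brine filler, fixed to the table: a 30 mm post with a 90 mm round foot, and behind it (+x of its own frame) a closed steel tank 160 x 240 mm and 166 mm high, its handle to 190 mm; the tank's front is 100 mm from the post's axis. Origin: on the post's axis at table height. Its own x axis points from the post to the tank, y to the left as seen from the robot, z up. The spout arm and the clamp lever both pivot on the post's vertical axis. They do not touch each other.
- filler_arm (a joint): Swing of the spout arm about the post, rad. At 0 the arm points along -x of filler_base (away from the tank); it grows as the spout swings towards +y of filler_base (clockwise seen from above). Stops at -1.25 and 1.25. Stiff enough to stay where it is left, about 1.6 N at the pipe_mid point moves it; it does not coast.
- pipe_mid (a point): Point on the axis of the straight level spout-arm pipe, 155 mm out from the post's axis, 165 mm above the table: a good place to push sideways. The pipe is 16 mm thick and runs out to 200 mm, where it bends down to the spout. Its collar on the post is 44 mm wide.
- spout_tip (a point): Centre of the lower end of the spout, 200 mm from the post's axis and 118 mm above the table (23 mm above the open jar's rim). The nozzle is 20 mm thick, the down pipe 16 mm.
- clamp_lever (a joint): Turn of the clamp lever about the post, rad. 0 is fully loose; it is pushed towards +y of filler_base (left, clockwise from above) to the stop at 1.5, fully clamped. At value v the lever points from the post at the angle v - 0.75 from -x of filler_base towards +y. About 2 N at 55 mm moves it; it stays where it is left.
- lever_ball (a point): Centre of the black 22 mm ball on the end of the clamp lever, 85 mm from the post's axis and 206 mm above the table. The lever is a level round 12 mm steel bar at that height, on a hub 34 mm wide; the spout arm, its pipe's upper side 173 mm above the table, passes 27 mm under the lever.
- open_jar_mouth (a point): The open jar: glass, 80 mm wide and 95 mm high, no lid, cucumber slices inside. The point is the centre of its mouth (66 mm inside), at rim height. It stands under the spout's circle, to within about 10 mm.
- lidded_jar_a_lid (a point): A glass jar 80 mm wide closed with a 76 mm steel lid, 99 mm high in all; the point is the centre of the lid's top. To be left alone.
- lidded_jar_b_lid (a point): The other lidded jar, the same; centre of the lid's top. To be left alone.
- ramekin: Small steel cup, 60 mm wide, 42 mm high, between post and jars; origin under its centre. Leave alone.
- jar_band: Steel ring 62 mm wide, 16 mm high, lying between post and jars; origin under its centre. Leave alone.
- bowl: Steel mixing bowl, 170 mm wide, 75 mm high; origin under its centre. Leave alone.
- jug: Clear measuring jug, 96 mm wide, 120 mm high; origin under its centre. Leave alone.
- funnel: White jar funnel, 124 mm wide at the top, 62 mm high; origin under its centre. Leave alone.
- spoon: Spoon lying on the table; leave alone.
Things that resemble listed ones, but are neither listed nor needed, are in the scene too. What is shaped like the part that bears open_jar_mouth but purple is not meant.

How it is judged:
On the way, in this order (a step that is already met when the one before it is completed fails the run):
1. the spout hangs still over the open jar, the clamp lever not yet turned (horizontal distance between spout_tip and open_jar_mouth below 0.015 m and velocity of joint filler_arm between -0.05 and 0.05 rad/s and value of joint clamp_lever below 0.8 rad), for 0.3 s.
2. then the clamp lever is at its stop, the spout still over the jar (horizontal distance between spout_tip and open_jar_mouth below 0.015 m and value of joint clamp_lever above 1.35 rad), for 0.2 s.
At the end, for the whole second after the job is handed in: The spout tip is within 15 mm (in plan) of the centre of the open jar's mouth and still, the clamp lever reads over 1.35 rad (stop at 1.5), all three jars stand upright within 15 mm of where they started (all of step 2 and velocity of joint filler_arm between -0.05 and 0.05 rad/s and distance of each of open_jar_mouth, lidded_jar_a_lid, lidded_jar_b_lid from where it was at the start of the episode below 0.015 m and angle between each of open_jar_mouth, lidded_jar_a_lid, lidded_jar_b_lid's own z axis and vertical below 0.12 rad); the robot touches nothing.
It fails at once if a jar is pushed, tipped or lifted (15 mm, 0.2 rad) (distance of any of open_jar_mouth, lidded_jar_a_lid, lidded_jar_b_lid from where it was at the start of the episode above 0.015 m or angle between any of open_jar_mouth, lidded_jar_a_lid, lidded_jar_b_lid's own z axis and vertical above 0.2 rad).
It fails at once if another thing on the table is moved over 25 mm (distance of any of ramekin, jar_band, bowl, jug, funnel, spoon from where it was at the start of the episode above 0.025 m).
It fails at once if the filler is forced: the fingers press on it with over 60 N (contact force between the fingers and filler_base above 60 N).
It also fails if it takes over 51 s, if anything falls off the work surface, if the arm or the gripper's body presses on something with over 40 N, if the wrist force passes 120 N, or if a joint passes its speed limit or range.

### The arm

A 6-joint arm with a two-finger parallel gripper is mounted at the origin on the work surface. World frame = base frame: x ahead of the robot, y to its left, z up, the work surface at z = 0. Lengths are in m, angles in rad, forces in N, time in s.
With the tool pointing down it reaches from about 0.25 to 0.725 m from the base axis. Payload 4 kg.
Tool frame: the origin (TCP) lies midway between the tips of the shut fingers; the grasp point (between the pads) lies 19 mm behind it; y points along the fingers, z is the direction in which the jaws open and shut, and the axes are right-handed (so a half turn about y gives the same grasp; the last joint's range is limited). The gripper opens to 85 mm and grips with 20 to 120 N. Pads are 22 mm wide; open, the fingers measure 114 mm over their backs; the gripper's body (76 mm by 85 mm) begins 54 mm behind the grasp point. The pads swing forward as they close: fully open they stand 13 mm farther back than shut.
Start: joints at [1.336, 0.241, 0.005, 1.335, 0, 1.571], TCP at [0.116, 0.486, 0.231] pointing down, gripper open.
Joint ranges: [-2.72, 2.72], [-1.05, 1.87], [-1.09, 1.28], [-1.99, 2.15], [-1.42, 1.44], [-3.14, 3.14]. Speed limits (rad/s): [2.79, 2.79, 3.14, 3.14, 3.14, 3.14].

### API

Orientations are given as a unit quaternion [x, y, z, w].
In Python, from workcell import readout, camera, camera_model, job, masks_of, landmark_of gives the robot as it stands. The module is installed in compiled form; this text tells all that it offers.
- The arm moves only by the tool play_rows, never from a script. Its argument "plan" is a list of rows, each an object with "delta_rot": the turn, a rotation vector about the tool's x, y, z in rad, a list of three; "slide": the shift along the tool's x, y, z in mm, a list of three; "hand": the opening in per cent of the stroke, from 0 (shut) to 100 (fully open). In form: [{"delta_rot": [ax, ay, az], "slide": [x, y, z], "hand": hand}, ...]. A call has 1 to 5 rows; each row shifts and turns the commanded pose from where the row before left it, along the tool's axes as they then stand; what a row does not reach is not made up. A row lasts 1/8 s, in which the tool goes at most 62.5 mm and 10.7 degrees, less where a joint would pass 70% of its speed; a pose out of reach is approached as far as the arm can. A call is refused whole if a number of a shift passes 62.5 or a number of a turn 0.188, either way. A call with a gripper value outside its range is refused whole. The fingers move at their own pace and stop on an object; "squeeze" is the grip in N (left out, the last holds). Time passes only in rows, so rows that do not move let the fingers close. It gives the time, the measured TCP pose, the force and the opening at its end, in the units of the state.
- readout.read_state(): the state, without advancing time (a new reading comes with each control period).
- camera(name): name is "scene" or "side" or "wrist"; returns the picture (400x640x3 uint8, blue, green, red); there is no depth.
- camera_model(name): a dict with "fx", "fy", "cx", "cy" (pixels), "world_from_camera" (4x4, takes a point from camera to world coordinates). Camera axes: x right, y up, looking along -z (the intrinsics and any distortion apply to the point x, -y, -z); pixel columns grow to the right and rows downward; lengths in m; the calibration is good to about 2 mm. The wrist camera is an equidistant fisheye: a pixel r from the principal point sees the ray r / f radians off the axis. A picture is of the moment at which its call begins: read the wrist's pose just before it. camera_model takes no time and is no camera call; for the wrist camera it gives the pose at the moment of the call.
- job.close_job(): hands the job in, once; it reports no verdict.
Trained networks look in the newest picture that a camera, given by its name, has taken for a name from the list of things; names that differ only in an ending like _2 or _b are one class to them, and where a whole thing is asked for, a point or a joint stands for the part that bears it (a point fixed in the world has none). Each returns a list of dicts, best first, with "score" (0 to 1); they miss things now and then, are a little off and sometimes report something else, mostly with a low value. They report only what shows in the picture. A call takes as long as a camera call. They do not tell look-alikes from the thing itself.
- masks_of(camera, target): "pixels" (400x640 bool, what is visible of it) and "box" ([left, top, right, bottom] in pixels, round what is visible of it).
- landmark_of(camera, target): "point" ([column, row] in pixels: a listed point, or the origin of a listed thing).
The state is a dict: "time_s": time; "q": joint angles; "joint_velocities": joint speeds; "joint_torque": joint torques, N m; "eef_pos": TCP position; "tool_rot": TCP orientation; "ft_force": force on the tool from outside, world axes, zero at the start; "moment": the same for the moment, N m; "gripper_width": finger opening in m.
Only numpy, scipy, OpenCV 4.12 (cv2) and the standard library are available. Lean on these libraries where they do the work, as an engineer would, in place of code of your own. Each camera call takes 0.05 s, during which the arm holds its last target.

## Working session

There is one attempt and no reset: what is moved stays moved. The work goes in short steps, Python scripts to look and compute and a tool call to move; the robot and the scene stay as the last step left them, time stands still between calls to the robot, and variables do not carry over. Pictures are saved under pics/ and viewed, and the job is handed in when it is done.

Besides the shell and the picture viewer there is one more tool, called after "Call:" by a JSON object that holds its "fn" and its "kwargs". play_rows: Moves the arm, as the interface text tells. Its arguments: {"type":"object","properties":{"plan":{"type":"array","items":{"type":"object","properties":{"delta_rot":{"type":"array","items":{"type":"number"}},"slide":{"type":"array","items":{"type":"number"}},"hand":{"type":"number"}}}},"squeeze":{"type":"number"}},"required":["plan"]}

```bash
mkdir -p pics
python3 - <<'E'
from workcell import readout, camera, camera_model
import cv2
s=readout.read_state();print(s)
for n in ("scene","side","wrist"):
    im=camera(n);cv2.imwrite(f"pics/{n}0.png",im);m=camera_model(n);print(n,{k:(v if k!="world_from_camera" else [list(map(lambda x:round(float(x),3),r)) for r in v]) for k,v in m.items()})
E
```

```text
{'time_s': 0.0, 'q': array([ 1.33600789e+00,  2.41422745e-01,  3.73598914e-03,  1.33517771e+00,
       -1.49297772e-05,  1.57084695e+00]), 'joint_velocities': array([ 0.00155758,  0.00074162, -0.00065106,  0.00157254, -0.00127214,
       -0.00149439]), 'joint_torque': array([ 9.86292762e-04, -3.72318578e+01,  2.52407616e+01,  1.69426971e-02,
        5.98097904e-05, -4.89656145e-06]), 'eef_pos': array([0.11617931, 0.48567993, 0.23041255]), 'tool_rot': array([ 0.70296423, -0.08291782,  0.08275706, -0.70151066]), 'ft_force': array([-0.88464609, -1.01216601,  0.0081802 ]), 'moment': array([ 0.02416713, -0.0159486 ,  0.00850982]), 'gripper_width': 0.08533577157942297}
scene {'fx': 365.5134115122159, 'fy': 365.5134115122159, 'cx': 321.8957190506059, 'cy': 198.28656462625062, 'world_from_camera': [[0.152, -0.604, 0.782, 1.351], [0.988, 0.088, -0.123, -0.126], [0.006, 0.792, 0.61, 0.835], [0.0, 0.0, 0.0, 1.0]]}
side {'fx': 377.0388840109127, 'fy': 377.0388840109127, 'cx': 312.08950104973, 'cy': 196.52074551135811, 'world_from_camera': [[0.894, 0.241, -0.377, 0.018], [-0.448, 0.451, -0.772, -0.959], [-0.016, 0.859, 0.511, 0.769], [0.0, 0.0, 0.0, 1.0]]}
wrist {'fx': 309.70691628693146, 'fy': 309.70691628693146, 'cx': 315.96034502480114, 'cy': 200.53220753139112, 'world_from_camera': [[0.233, -0.935, -0.268, 0.048], [0.973, 0.223, 0.066, 0.503], [-0.001, -0.276, 0.961, 0.373], [0.0, 0.0, 0.0, 1.0]]}
```

View pics/scene0.png

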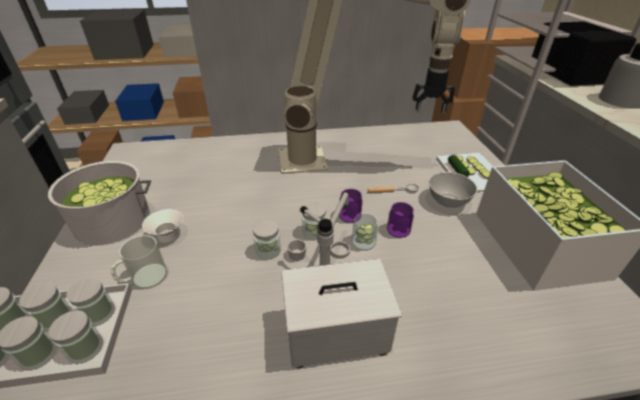

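View pics/side0.png

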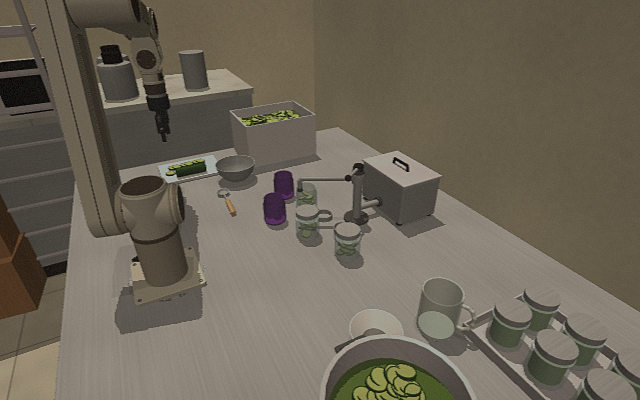

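View pics/wrist0.png

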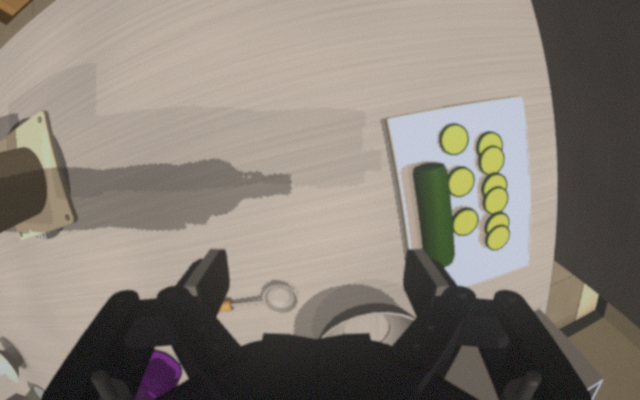

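The scene picture has the filler post at about (325,235), with glass jars at (267,240), (310,222) and (365,232). The purple look-alikes are at (350,205) and (400,220). Next I run the networks and zoom in.

```bash
cat > h.py <<'E'
import numpy as np, cv2
from workcell import readout, camera, camera_model, masks_of, landmark_of
def ray(m,px):
    T=np.array(m["world_from_camera"]);d=np.array([(px[0]-m["cx"])/m["fx"],-(px[1]-m["cy"])/m["fy"],-1])
    d=T[:3,:3]@d; return T[:3,3],d/np.linalg.norm(d)
def wray(m,px):
    T=np.array(m["world_from_camera"]);u=(px[0]-m["cx"])/m["fx"];v=(px[1]-m["cy"])/m["fy"];r=np.hypot(u,v)
    d=np.array([np.sin(r)*u/r,-np.sin(r)*v/r,-np.cos(r)]) if r>0 else np.array([0,0,-1.])
    return T[:3,3],T[:3,:3]@d
def atz(o,d,z): return o+d*(z-o[2])/d[2]
def tri(rs):
    A=np.zeros((3,3));b=np.zeros(3)
    for o,d in rs:
        P=np.eye(3)-np.outer(d,d);A+=P;b+=P@o
    x=np.linalg.solve(A,b);return x,[np.linalg.norm((np.eye(3)-np.outer(d,d))@(x-o)) for o,d in rs]
def proj(m,p,fish=False):
    T=np.array(m["world_from_camera"]);c=T[:3,:3].T@(np.array(p)-T[:3,3]);x,y,z=c[0],-c[1],-c[2]
    if fish:
        r=np.hypot(x,y);t=np.arctan2(r,z);return m["cx"]+m["fx"]*t*x/r,m["cy"]+m["fy"]*t*y/r
    return m["cx"]+m["fx"]*x/z,m["cy"]+m["fy"]*y/z
E
python3 - <<'E'
from h import *
names=["open_jar_mouth","lidded_jar_a_lid","spout_tip","pipe_mid","lever_ball","filler_base","ramekin","jar_band"]
Z=dict(open_jar_mouth=.095,lidded_jar_a_lid=.099,spout_tip=.118,pipe_mid=.165,lever_ball=.206,filler_base=0,ramekin=0,jar_band=0)
for c,box in(("scene",(230,170,430,320)),("side",(240,150,440,270))):
    im=camera(c);m=camera_model(c)
    for n in names:
        for r in landmark_of(c,n)[:5]:
            p=r["point"]; print(c,n,np.round(p,1),round(r["score"],2),np.round(atz(*ray(m,p),Z[n]),3))
    x0,y0,x1,y1=box;cv2.imwrite(f"pics/{c}1.png",cv2.resize(im[y0:y1,x0:x1],None,fx=4,fy=4,interpolation=cv2.INTER_CUBIC))
E
```

```text
scene open_jar_mouth [367.2 221.7] 0.68 [0.539 0.143 0.095]
scene open_jar_mouth [349.3 194.1] 0.68 [0.394 0.118 0.095]
scene open_jar_mouth [402.3 208.2] 0.64 [0.492 0.271 0.095]
scene lidded_jar_a_lid [313.9 212.3] 0.79 [ 0.476 -0.013  0.099]
scene spout_tip [344.2 202.6] 0.6 [0.465 0.085 0.118]
scene pipe_mid [339.9 202.2] 0.78 [0.519 0.059 0.165]
scene lever_ball [303.  208.9] 0.83 [ 0.585 -0.057  0.206]
scene lever_ball [325.2 274.4] 0.32 [ 0.82  -0.033  0.206]
scene filler_base [325.7 277.1] 0.57 [ 0.656 -0.003 -0.   ]
scene filler_base [302.  210.5] 0.46 [ 0.342 -0.039  0.   ]
scene ramekin [294.5 256. ] 0.89 [ 0.559 -0.086  0.   ]
scene jar_band [149.3 274.9] 0.62 [ 0.572 -0.514  0.   ]
scene jar_band [342.8 251.1] 0.56 [0.561 0.067 0.   ]
scene jar_band [168.2 235.2] 0.19 [ 0.405 -0.489 -0.   ]
side open_jar_mouth [283.6 175.6] 0.71 [0.49  0.254 0.095]
side open_jar_mouth [276.5 197.8] 0.64 [0.403 0.111 0.095]
side open_jar_mouth [312.4 179.5] 0.64 [0.574 0.173 0.095]
side open_jar_mouth [309.  185.1] 0.59 [0.543 0.14  0.095]
side lidded_jar_a_lid [306.7 206.8] 0.62 [0.467 0.003 0.099]
side lidded_jar_a_lid [237.8 178.1] 0.58 [0.325 0.311 0.099]
side spout_tip [301.1 189.6] 0.81 [0.486 0.086 0.118]
side spout_tip [345.5 230.3] 0.45 [ 0.499 -0.194  0.118]
side pipe_mid [312.6 179. ] 0.92 [0.518 0.058 0.165]
side lever_ball [347.6 178.4] 0.53 [ 0.584 -0.06   0.206]
side filler_base [353.8 220.7] 0.84 [ 0.642 -0.019  0.   ]
side ramekin [339.7 235.8] 0.47 [ 0.552 -0.073  0.   ]
side ramekin [224.  203.9] 0.47 [0.258 0.316 0.   ]
side jar_band [322.6 214.1] 0.65 [0.563 0.072 0.   ]
```

View pics/scene1.png

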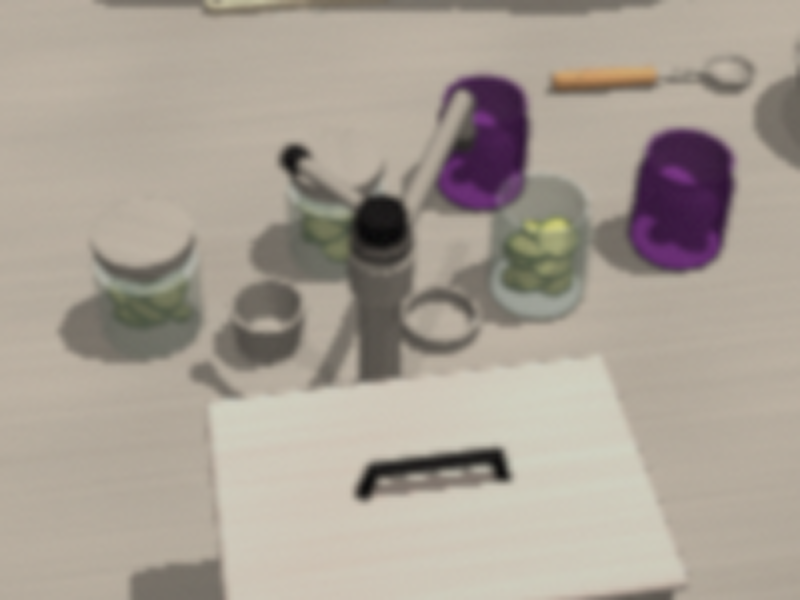

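View pics/side1.png

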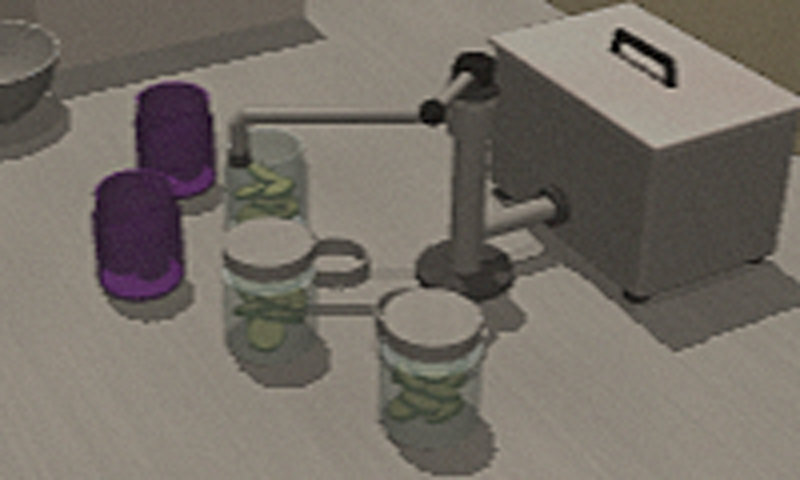

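```bash
cat > fit.py <<'E'
from h import *
from scipy.optimize import least_squares
ms,mi=camera_model("scene"),camera_model("side")
obs=[("spout",ms,(344.2,202.6)),("spout",mi,(301.1,189.6)),("mid",ms,(339.9,202.2)),("mid",mi,(312.6,179)),("ball",ms,(303,208.9)),("ball",mi,(347.6,178.4)),("base",mi,(353.8,220.7)),("top",ms,(325.3,225))]
def pts(v):
    x,y,a,b=v;d=lambda t,r,z:np.array([x-r*np.cos(t),y+r*np.sin(t),z])
    return dict(spout=d(a,.2,.118),mid=d(a,.155,.165),ball=d(b,.085,.206),base=np.array([x,y,0]),top=np.array([x,y,.22]))
def f(v): 
    P=pts(v);return np.concatenate([np.array(proj(m,P[n]))-p for n,m,p in obs])
s=least_squares(f,[.64,-.02,.6,-.5],loss="soft_l1")
print(s.x);print(np.round(f(s.x).reshape(-1,2),1));print(pts(s.x))
for n in("spout","mid","ball"):
    print(n,tri([ray(m,p) for k,m,p in obs if k==n]))
print("jar",tri([ray(ms,(367.2,221.7)),ray(mi,(309,185.1))]))
p=s.x;j=np.array([.541,.141]);d=j-p[:2];print("jar r,ang",np.hypot(*d),np.arctan2(d[1],-d[0]))
E
python3 fit.py
```

```text
[ 0.65683745 -0.00924162  0.4715984  -0.58892817]
[[-0.3  2.8]
 [-1.4  1.1]
 [ 0.6 -0.2]
 [-0.2 -0.4]
 [ 0.2  0.3]
 [ 0.1 -0.6]
 [ 2.  -2.4]
 [-0.8 -4.3]]
{'spout': array([0.4786688 , 0.08162054, 0.118     ]), 'mid': array([0.51875675, 0.06117655, 0.165     ]), 'ball': array([ 0.58615685, -0.05645658,  0.206     ]), 'base': array([ 0.65683745, -0.00924162,  0.        ]), 'top': array([ 0.65683745, -0.00924162,  0.22      ])}
spout (array([0.48061023, 0.07963976, 0.12647595]), [np.float64(0.004125063706554942), np.float64(0.004125063706554984)])
mid (array([0.51864751, 0.05950797, 0.16434088]), [np.float64(7.579561348071256e-05), np.float64(7.579561348069493e-05)])
ball (array([ 0.58467364, -0.0572159 ,  0.2051947 ]), [np.float64(0.000814812004547306), np.float64(0.0008148120045473223)])
jar (array([0.54240619, 0.14136601, 0.0958423 ]), [np.float64(0.0017953998162760435), np.float64(0.0017953998162760472)])
jar r,ang 0.1897125735445423 0.9139852664403896
```

```bash
cat >> h.py <<'E'
from scipy.spatial.transform import Rotation as R
def loc(target,yaw=None):
    s=readout.read_state();r=R.from_quat(s["tool_rot"]);print("t",round(s["time_s"],2),"eef",np.round(s["eef_pos"],4),"F",np.round(s["ft_force"],1),"w",round(s["gripper_width"],3))
    print("axes cols",np.round(r.as_matrix(),3).tolist());print("slide mm",np.round(r.inv().apply(np.array(target)-s["eef_pos"])*1000,1))
E
python3 -c "
from h import *
loc([.485,-.005,.28])"
```

```text
t 1.05 eef [0.1163 0.4863 0.2313] F [-0.3 -0.9 -0. ] w 0.085
axes cols [[0.973, -0.0, 0.233], [-0.233, -0.0, 0.973], [-0.0, -1.0, -0.0]]
slide mm [ 472.9  -48.7 -392. ]
```

Call:
{"fn": "play_rows", "kwargs": {"plan": [{"slide": [40,-10,-33],"delta_rot": [0,0,0],"hand": 0},{"slide": [40,-10,-33],"delta_rot": [0,0,0],"hand": 0},{"slide": [40,-10,-33],"delta_rot": [0,0,0],"hand": 0},{"slide": [40,-10,-33],"delta_rot": [0,0,0],"hand": 0},{"slide": [40,-10,-33],"delta_rot": [0,0,0],"hand": 0}]}}

```text
time_s: 1.68
eef_pos: [0.2732, 0.278, 0.2819]
tool_rot: [-0.702, 0.082, -0.083, 0.702]
ft_force: [0.8, -0.8, -0.5]
gripper_width: 0.0001
```

Call:
{"fn": "play_rows", "kwargs": {"plan": [{"slide": [40,0,-33],"delta_rot": [0,0,0],"hand": 0},{"slide": [40,0,-33],"delta_rot": [0,0,0],"hand": 0},{"slide": [40,0,-33],"delta_rot": [0,0,0],"hand": 0},{"slide": [40,0,-33],"delta_rot": [0,0,0],"hand": 0},{"slide": [40,0,-33],"delta_rot": [0,0,0],"hand": 0}]}}

```text
time_s: 2.3
eef_pos: [0.4295, 0.0707, 0.2816]
tool_rot: [-0.702, 0.083, -0.083, 0.702]
ft_force: [0.3, 1.7, 0.3]
gripper_width: 0.0001
```

```bash
python3 -c "
from h import *
loc([.485,-.005,.28])
im=camera('wrist');m=camera_model('wrist');cv2.imwrite('pics/w1.png',im)
for n in ['open_jar_mouth','spout_tip','pipe_mid','lever_ball','filler_base']:
  for r in landmark_of('wrist',n)[:3]:
    z=dict(open_jar_mouth=.095,spout_tip=.118,pipe_mid=.165,lever_ball=.206,filler_base=0)[n]
    print(n,r['point'],r['score'],np.round(atz(*wray(m,r['point']),z),3))
"
```

```text
t 2.3 eef [0.4295 0.0707 0.2816] F [0.3 1.7 0.3] w 0.0
axes cols [[0.973, 0.001, 0.233], [-0.233, 0.0, 0.973], [0.001, -1.0, 0.001]]
slide mm [ 71.6   1.6 -60.7]
open_jar_mouth [392.7, 245.5] 0.94 [0.532 0.135 0.095]
open_jar_mouth [487.5, 192.2] 0.77 [0.496 0.266 0.095]
open_jar_mouth [358.1, 137.7] 0.73 [0.4   0.12  0.095]
spout_tip [340.8, 226.2] 0.75 [0.484 0.081 0.118]
```

View pics/w1.png

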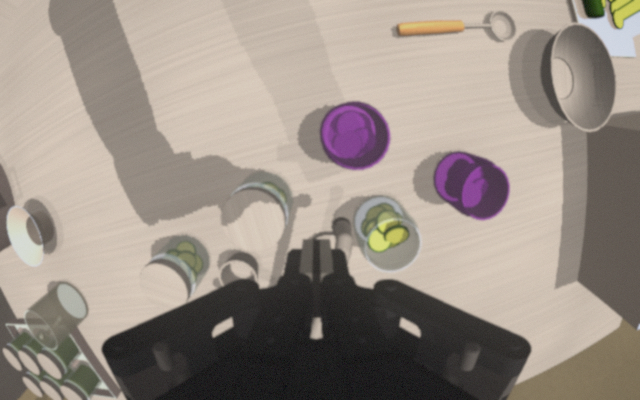

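The wrist picture shows the open jar's rim at about (392,244) and the spout nozzle at (341,227). This agrees with the two fixed cameras to within about 8 mm. I'll go to the right side of the pipe and turn the tool.

Call:
{"fn": "play_rows", "kwargs": {"plan": [{"slide": [36,0,-30],"delta_rot": [0,0,0],"hand": 0},{"slide": [36,0,-31],"delta_rot": [0,0,0],"hand": 0},{"slide": [0,0,0],"delta_rot": [0,0.15,0],"hand": 0},{"slide": [0,0,0],"delta_rot": [0,0.15,0],"hand": 0},{"slide": [0,0,0],"delta_rot": [0,0.15,0],"hand": 0}]}}

```text
time_s: 3.22
eef_pos: [0.484, -0.0023, 0.2814]
tool_rot: [-0.666, 0.238, -0.238, 0.666]
ft_force: [0.5, -0.1, 0.6]
gripper_width: 0.0
```

Call:
{"fn": "play_rows", "kwargs": {"plan": [{"slide": [0,40,0],"delta_rot": [0,0,0],"hand": 0},{"slide": [0,40,0],"delta_rot": [0,0,0],"hand": 0},{"slide": [0,30,0],"delta_rot": [0,0,0],"hand": 0},{"slide": [0,17,0],"delta_rot": [0,0,0],"hand": 0},{"slide": [0,0,0],"delta_rot": [0,0,0],"hand": 0}]}}

```text
time_s: 3.85
eef_pos: [0.4828, -0.0023, 0.1532]
tool_rot: [0.667, -0.238, 0.235, -0.666]
ft_force: [-0.2, 0.4, 0.8]
gripper_width: -0.0
```

```bash
python3 -c "
from h import *
loc([.519,.06,.152])
for c,(x0,y0,x1,y1) in dict(scene=(230,130,430,280),side=(240,130,440,270)).items():
    im=camera(c);cv2.imwrite(f'pics/{c}2.png',cv2.resize(im[y0:y1,x0:x1],None,fx=4,fy=4,interpolation=cv2.INTER_CUBIC))
"
```

```text
t 3.85 eef [ 0.4828 -0.0023  0.1532] F [-0.2  0.4  0.8] w -0.0
axes cols [[0.776, -0.003, 0.63], [-0.63, 0.0, 0.776], [-0.003, -1.0, -0.002]]
slide mm [-11.2   1.1  71.2]
```

View pics/scene2.png

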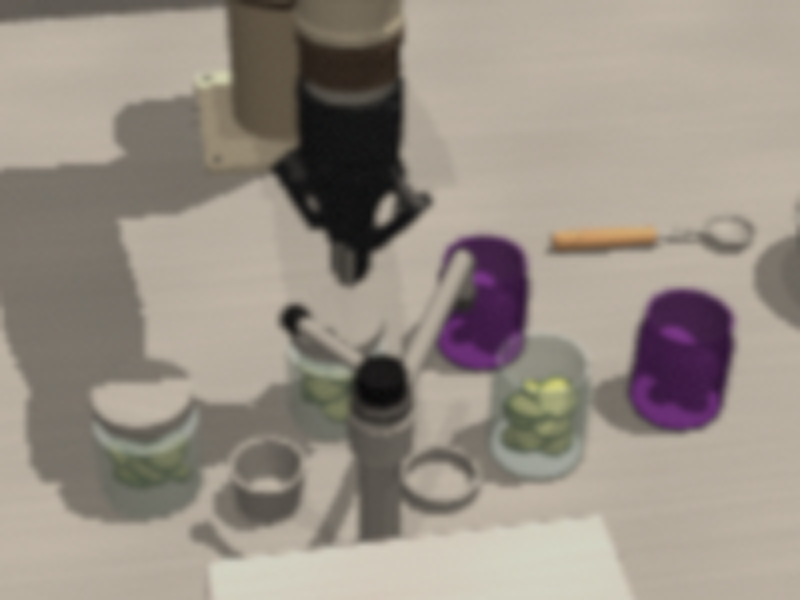

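View pics/side2.png

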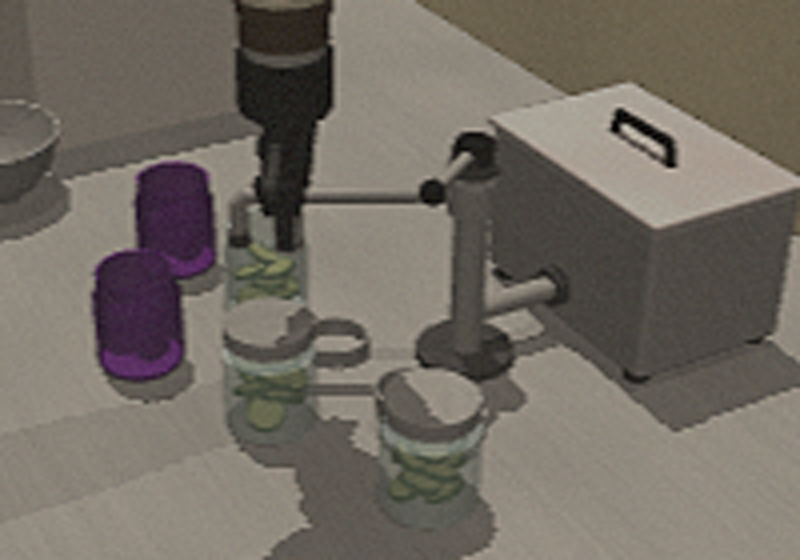

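Call:
{"fn": "play_rows", "kwargs": {"plan": [{"slide": [-3,0,18],"delta_rot": [0,0,0],"hand": 0},{"slide": [-3,0,18],"delta_rot": [0,0,0],"hand": 0},{"slide": [-3,0,15],"delta_rot": [0,0,0],"hand": 0},{"slide": [-3,0,14],"delta_rot": [0,0,0],"hand": 0},{"slide": [-3,0,13],"delta_rot": [0,0,0],"hand": 0}]}}

```text
time_s: 4.58
eef_pos: [0.5227, 0.0667, 0.1543]
tool_rot: [0.666, -0.237, 0.238, -0.666]
ft_force: [0.2, -1.7, 1.2]
gripper_width: 0.0001
```

```bash
cat > look.py <<'E'
from h import *
import sys
k=sys.argv[1]
loc([.544,.099,.152])
Z=dict(open_jar_mouth=.095,spout_tip=.118,pipe_mid=.165,lever_ball=.206)
for c,(x0,y0,x1,y1) in dict(scene=(230,130,430,280),side=(240,130,440,270)).items():
    im=camera(c);cv2.imwrite(f'pics/{c}{k}.png',cv2.resize(im[y0:y1,x0:x1],None,fx=4,fy=4,interpolation=cv2.INTER_CUBIC))
    m=camera_model(c)
    for n in Z:
        for r in landmark_of(c,n)[:4]:
            print(c,n,np.round(r['point'],1),round(r['score'],2),np.round(atz(*ray(m,r['point']),Z[n]),3))
E
python3 look.py 3
```

```text
t 4.58 eef [0.5227 0.0667 0.1543] F [ 0.2 -1.7  1.2] w 0.0
axes cols [[0.775, 0.0, 0.633], [-0.633, -0.001, 0.775], [0.001, -1.0, -0.001]]
slide mm [-4.   2.3 38.5]
scene open_jar_mouth [366.  220.6] 0.7 [0.534 0.141 0.095]
scene open_jar_mouth [402.7 208.1] 0.69 [0.492 0.273 0.095]
scene open_jar_mouth [353.7 193.1] 0.55 [0.39  0.134 0.095]
scene spout_tip [353.5 205.5] 0.79 [0.484 0.111 0.118]
scene pipe_mid [340.  252.6] 0.73 [0.721 0.021 0.165]
scene pipe_mid [296.8 256.8] 0.55 [ 0.719 -0.088  0.165]
scene lever_ball [301.6 208.6] 0.66 [ 0.583 -0.06   0.206]
side open_jar_mouth [273.9 196.9] 0.78 [0.397 0.121 0.095]
side open_jar_mouth [306.8 186.1] 0.67 [0.532 0.137 0.095]
side open_jar_mouth [284.  171.8] 0.65 [0.504 0.284 0.095]
side spout_tip [302.9 182.1] 0.79 [0.515 0.133 0.118]
side spout_tip [374.5 346.5] 0.25 [ 0.345 -0.564  0.118]
side pipe_mid [434.4 325.7] 0.72 [ 0.454 -0.606  0.165]
side pipe_mid [313.8 174.3] 0.53 [0.537 0.087 0.165]
side lever_ball [345.3 180.1] 0.51 [ 0.571 -0.066  0.206]
side lever_ball [374.3 349.2] 0.42 [ 0.297 -0.621  0.206]
```

View pics/side3.png

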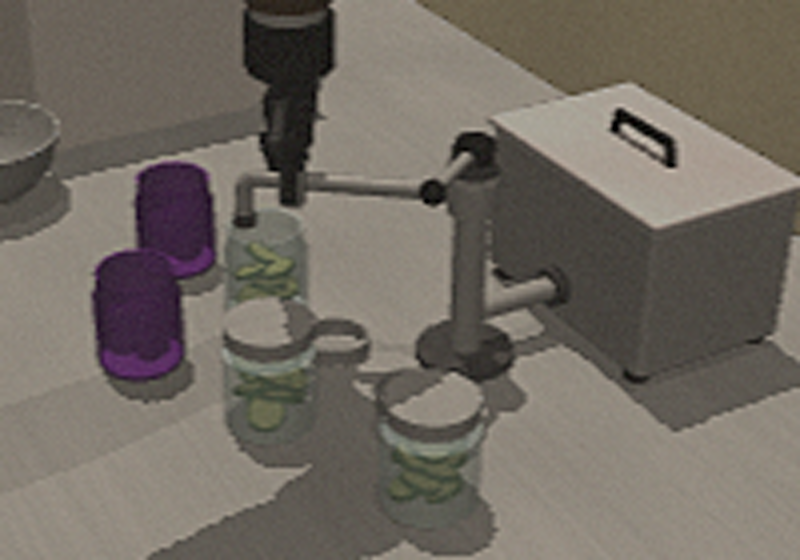

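View pics/scene3.png

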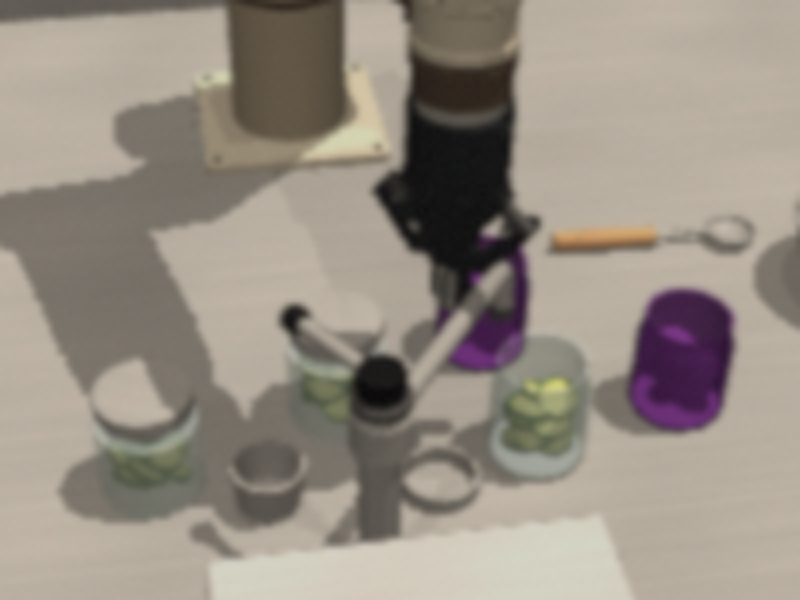

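Call:
{"fn": "play_rows", "kwargs": {"plan": [{"slide": [-1,0,10],"delta_rot": [0,0,0],"hand": 0},{"slide": [-1,0,10],"delta_rot": [0,0,0],"hand": 0},{"slide": [-1,0,8],"delta_rot": [0,0,0],"hand": 0},{"slide": [0,0,0],"delta_rot": [0,0,0],"hand": 0}]}}

```text
time_s: 5.58
eef_pos: [0.538, 0.0908, 0.1542]
tool_rot: [-0.666, 0.237, -0.237, 0.667]
ft_force: [0.1, -1.0, -0.2]
gripper_width: 0.0001
```

```bash
python3 look.py 4
```

```text
t 5.58 eef [0.538  0.0908 0.1542] F [ 0.1 -1.  -0.2] w 0.0
axes cols [[0.775, 0.0, 0.632], [-0.632, 0.001, 0.775], [-0.0, -1.0, 0.001]]
slide mm [-0.5  2.2 10.1]
scene open_jar_mouth [403.4 203.6] 0.8 [0.47  0.282 0.095]
scene open_jar_mouth [363.8 221.1] 0.78 [0.535 0.134 0.095]
scene open_jar_mouth [350.6 194. ] 0.55 [0.394 0.123 0.095]
scene open_jar_mouth [343.  251.1] 0.51 [0.651 0.045 0.095]
scene spout_tip [366.2 212.3] 0.91 [0.522 0.143 0.118]
scene pipe_mid [358.1 209.1] 0.67 [0.559 0.105 0.165]
scene lever_ball [302.2 208.2] 0.59 [ 0.581 -0.059  0.206]
side open_jar_mouth [285.3 174.1] 0.98 [0.5   0.263 0.095]
side open_jar_mouth [274.8 199.9] 0.79 [0.392 0.101 0.095]
side open_jar_mouth [310.6 184.6] 0.58 [0.55  0.14  0.095]
side open_jar_mouth [304.9 179.9] 0.37 [0.547 0.183 0.095]
side spout_tip [305.  181.4] 0.56 [0.524 0.134 0.118]
side pipe_mid [317.  172.2] 0.58 [0.554 0.096 0.165]
side pipe_mid [322.7 214.1] 0.48 [ 0.447 -0.149  0.165]
side lever_ball [348.5 178.7] 0.42 [ 0.585 -0.063  0.206]
```

View pics/side4.png

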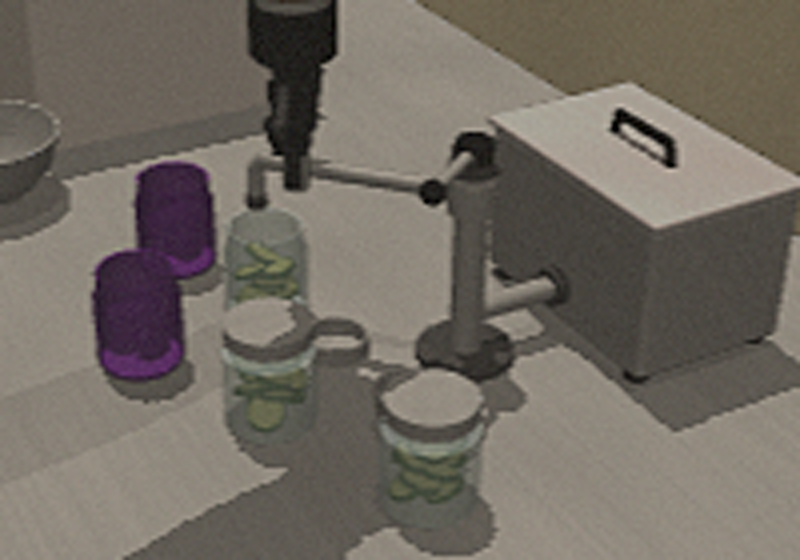

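View pics/scene4.png

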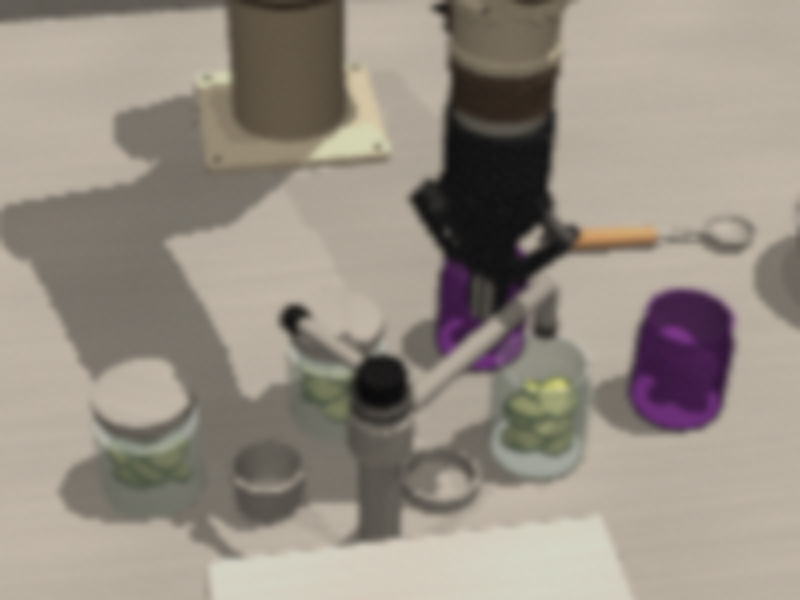

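Run:
```python
from h import *
ms,mi=camera_model("scene"),camera_model("side")
for n,a,b,z in(("jar",(365.3,222),(307,187),.095),("spout",(366.3,212.5),(304.3,180.3),.118),("mid",(358.1,209.1),(317,172.2),.165)):
    print(n,tri([ray(ms,a),ray(mi,b)]),atz(*ray(ms,a),z),atz(*ray(mi,b),z))
# rim overlay
for cam,m in(("scene",ms),("side",mi)):
    im=cv2.resize(cv2.imread(f"pics/{cam}4.png"),None,fx=1,fy=1)
    for c,col in(((.537,.137),(0,0,255)),((.543,.141),(255,0,0))):
        pts=np.array([[ (proj(m,(c[0]+.04*np.cos(t),c[1]+.04*np.sin(t),z))) for t in np.linspace(0,6.28,60)] for z in (.095,0)])
        o=np.array([230,130]) if cam=="scene" else np.array([240,130])
        for q in pts: cv2.polylines(im,[np.int32((q-o+.5)*4)],True,col,1)
    cv2.imwrite(f"pics/ov_{cam}.png",im[150:500,150:650])
```

```text
jar (array([0.53413523, 0.13895571, 0.08967625]), [np.float64(4.8873910645333295e-05), np.float64(4.887391064535054e-05)]) [0.53991806 0.13710472 0.095     ] [0.53009022 0.1302769  0.095     ]
spout (array([0.52491156, 0.14173042, 0.11922956]), [np.float64(0.0006105425738579395), np.float64(0.0006105425738580285)]) [0.52275381 0.14271382 0.118     ] [0.52578781 0.14273021 0.118     ]
mid (array([0.55749319, 0.10482705, 0.16204502]), [np.float64(0.0018836727318451677), np.float64(0.0018836727318451499)]) [0.55869039 0.10538635 0.165     ] [0.55448666 0.09627468 0.165     ]
```

View pics/ov_scene.png

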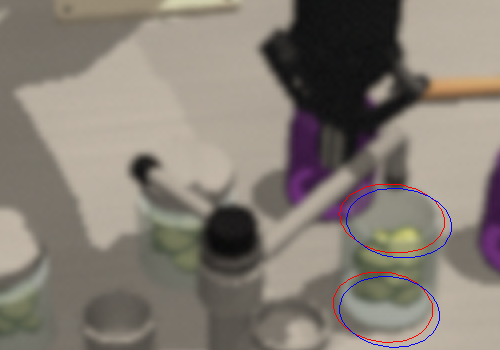

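View pics/ov_side.png

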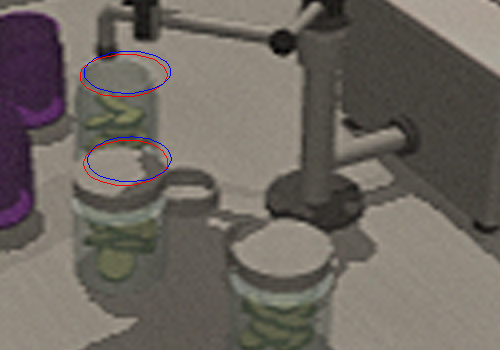

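The mid and spout estimates agree to a few mm, but the jar's position needs to be tighter. I'll retract and look straight down with the wrist camera.

Call:
{"fn": "play_rows", "kwargs": {"plan": [{"slide": [0,0,-25],"delta_rot": [0,0,0],"hand": 0},{"slide": [0,-50,0],"delta_rot": [0,0,0],"hand": 0},{"slide": [0,-50,0],"delta_rot": [0,0,0],"hand": 0},{"slide": [-10,-40,10],"delta_rot": [0,0,0],"hand": 0},{"slide": [-25,0,48],"delta_rot": [0,0,0],"hand": 0}]}}

```text
time_s: 6.7
eef_pos: [0.5332, 0.1364, 0.2994]
tool_rot: [-0.664, 0.236, -0.242, 0.667]
ft_force: [2.0, -0.6, -0.7]
gripper_width: 0.0
```

Call:
{"fn": "play_rows", "kwargs": {"plan": [{"slide": [0,0,0],"delta_rot": [0,0,0],"hand": 0}]}}

```text
time_s: 6.82
eef_pos: [0.5318, 0.1401, 0.2946]
tool_rot: [-0.666, 0.236, -0.236, 0.667]
ft_force: [0.1, -1.3, -1.0]
gripper_width: 0.0001
```

```bash
python3 -c "
from h import *
loc([.535,.135,.28])
m=camera_model('wrist');im=camera('wrist');cv2.imwrite('pics/w2.png',im)
for n in ['open_jar_mouth','spout_tip','pipe_mid','lever_ball','filler_base']:
  for r in landmark_of('wrist',n)[:3]:
    z=dict(open_jar_mouth=.095,spout_tip=.118,pipe_mid=.165,lever_ball=.206,filler_base=0)[n]
    print(n,r['point'],r['score'],np.round(atz(*wray(m,r['point']),z),3))
import pickle;pickle.dump(m,open('w2.pkl','wb'))
"
```

```text
t 6.83 eef [0.5318 0.1401 0.2946] F [ 0.1 -1.3 -1. ] w 0.0
axes cols [[0.777, 0.001, 0.629], [-0.629, 0.001, 0.777], [0.0, -1.0, 0.002]]
slide mm [ 5.7 14.6 -2. ]
open_jar_mouth [226.4, 95.0] 0.91 [0.396 0.122 0.095]
open_jar_mouth [384.7, 74.9] 0.9 [0.489 0.272 0.095]
open_jar_mouth [315.2, 173.1] 0.66 [0.528 0.142 0.095]
spout_tip [312.0, 175.0] 0.8 [0.524 0.141 0.118]
pipe_mid [302.1, 229.4] 0.61 [0.551 0.108 0.165]
filler_base [292.0, 279.7] 0.55 [ 0.654 -0.009  0.   ]
```

View pics/w2.png

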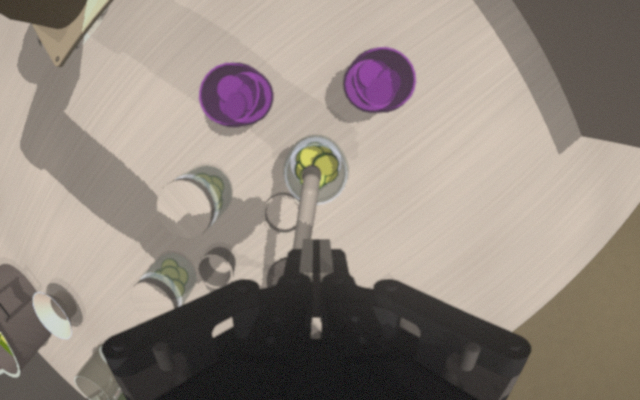

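Run:
```python
from h import *
import pickle
m=pickle.load(open('w2.pkl','rb'));im=cv2.imread('pics/w2.png');c0=(265,115)
big=cv2.resize(im[115:265,265:385],None,fx=5,fy=5,interpolation=cv2.INTER_CUBIC);raw=big.copy()
def dr(c,r,z,col):
    q=np.array([proj(m,(c[0]+r*np.cos(t),c[1]+r*np.sin(t),z),True) for t in np.linspace(0,6.28,80)])
    cv2.polylines(big,[np.int32((q-c0+.5)*5)],True,col,1)
J=(.533,.137)
dr(J,.04,.095,(0,0,255));dr(J,.033,.095,(0,0,255));dr(J,.04,0,(0,100,255))
dr((.524,.141),.01,.118,(255,0,0));dr((.524,.141),.008,.165,(0,255,0))
out=np.hstack([raw[:590,:395],big[:590,:395]]);cv2.imwrite('pics/ov_w2.png',out)
```

```text
(no output)
```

View pics/ov_w2.png

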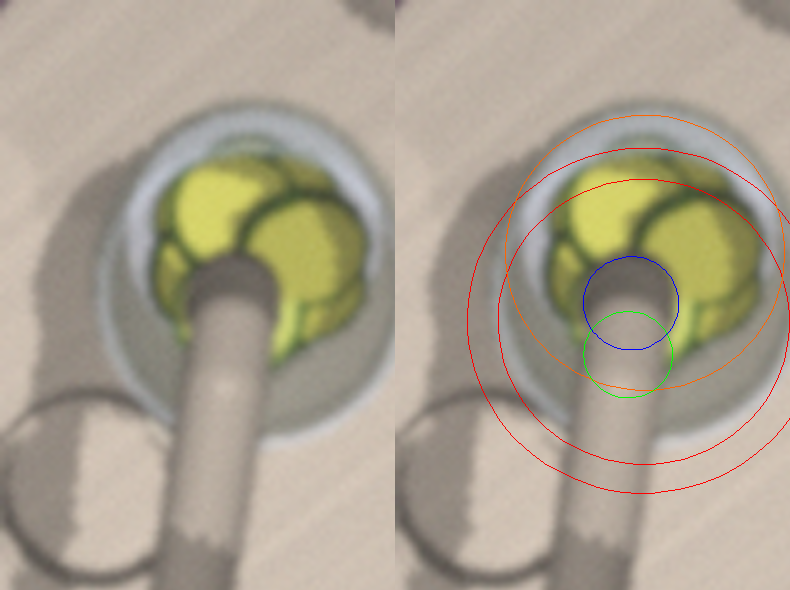

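Run:
```python
from h import *
import pickle
m=pickle.load(open('w2.pkl','rb'));im=cv2.imread('pics/w2.png');c0=(265,120)
big=cv2.resize(im[120:220,265:365],None,fx=6,fy=6,interpolation=cv2.INTER_CUBIC)
def dr(c,r,z,col):
    q=np.array([proj(m,(c[0]+r*np.cos(t),c[1]+r*np.sin(t),z),True) for t in np.linspace(0,6.28,80)])
    cv2.polylines(big,[np.int32((q-c0+.5)*6)],True,col,1)
J=(.528,.142)
dr(J,.036,.095,(0,0,255));dr(J,.033,.095,(0,0,255));dr(J,.04,0.003,(0,100,255))
dr((.524,.141),.01,.118,(255,0,0))
cv2.imwrite('pics/ov_w3.png',big)
```

```text
(no output)
```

View pics/ov_w3.png

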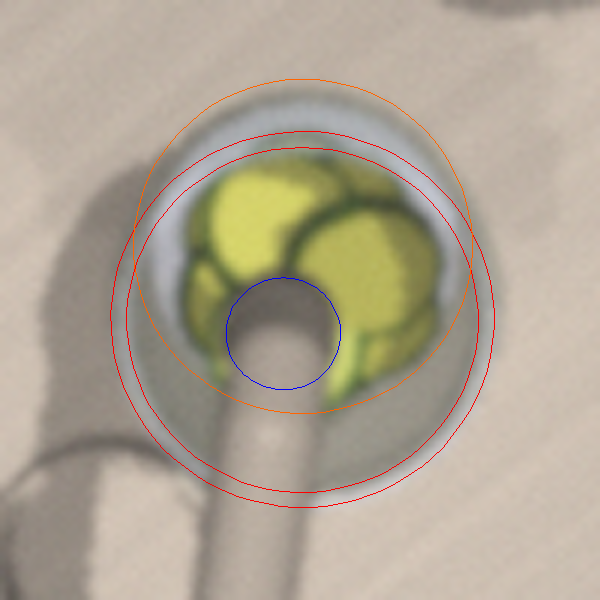

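The red rim overlay fits the picture closely, so the jar centre is (0.528, 0.142). The spout tip is at (0.524, 0.141), about 4 mm off, and it is standing still. Step 1 looks done. Next is the lever.

Call:
{"fn": "play_rows", "kwargs": {"plan": [{"slide": [53.5,0,-24.5],"delta_rot": [0,0,0],"hand": 0},{"slide": [53.5,0,-24.5],"delta_rot": [0,0,0],"hand": 0},{"slide": [53.5,0,-24.5],"delta_rot": [0,0,0],"hand": 0},{"slide": [53.5,0,-24.5],"delta_rot": [0,0,0],"hand": 0},{"slide": [0,0,0],"delta_rot": [0,0,0],"hand": 0}]}}

```text
time_s: 7.75
eef_pos: [0.6355, -0.0792, 0.2923]
tool_rot: [0.666, -0.241, 0.239, -0.665]
ft_force: [0.2, -0.1, -1.0]
gripper_width: -0.0
```

```bash
python3 -c "
from h import *
loc([.6366,-.0713,.29]);print(np.round(readout.read_state()['q'],3))
"; python3 look.py 5
```

```text
t 7.75 eef [ 0.6355 -0.0792  0.2923] F [ 0.2 -0.1 -1. ] w -0.0
axes cols [[0.77, -0.002, 0.638], [-0.638, -0.001, 0.77], [-0.001, -1.0, -0.002]]
slide mm [-4.2  2.3  6.8]
[-1.240e-01  5.340e-01  5.950e-01  1.634e+00 -1.000e-03  5.690e-01]
t 7.75 eef [ 0.6355 -0.0792  0.2923] F [ 0.2 -0.1 -1. ] w -0.0
axes cols [[0.77, -0.002, 0.638], [-0.638, -0.001, 0.77], [-0.001, -1.0, -0.002]]
slide mm [-184.   140.4   79. ]
scene open_jar_mouth [400.  205.4] 0.97 [0.477 0.268 0.095]
scene open_jar_mouth [364.2 220.5] 0.68 [0.533 0.135 0.095]
scene open_jar_mouth [350.6 193.9] 0.57 [0.393 0.123 0.095]
scene pipe_mid [356.3 205.8] 0.63 [0.543 0.104 0.165]
scene pipe_mid [164.6 232. ] 0.62 [ 0.578 -0.429  0.165]
scene lever_ball [300.5 211.1] 0.77 [ 0.593 -0.064  0.206]
side open_jar_mouth [306.7 183.5] 0.82 [0.541 0.155 0.095]
side open_jar_mouth [283.1 172.9] 0.79 [0.497 0.276 0.095]
side open_jar_mouth [275.6 198.4] 0.62 [0.398 0.109 0.095]
side spout_tip [305.5 180.8] 0.86 [0.528 0.137 0.118]
side spout_tip [345.9 231.6] 0.23 [ 0.496 -0.2    0.118]
side pipe_mid [318.1 171.9] 0.91 [0.559 0.096 0.165]
side lever_ball [344.6 176.4] 0.7 [ 0.582 -0.044  0.206]
side lever_ball [346.8 229.8] 0.28 [ 0.438 -0.297  0.206]
```

View pics/scene5.png

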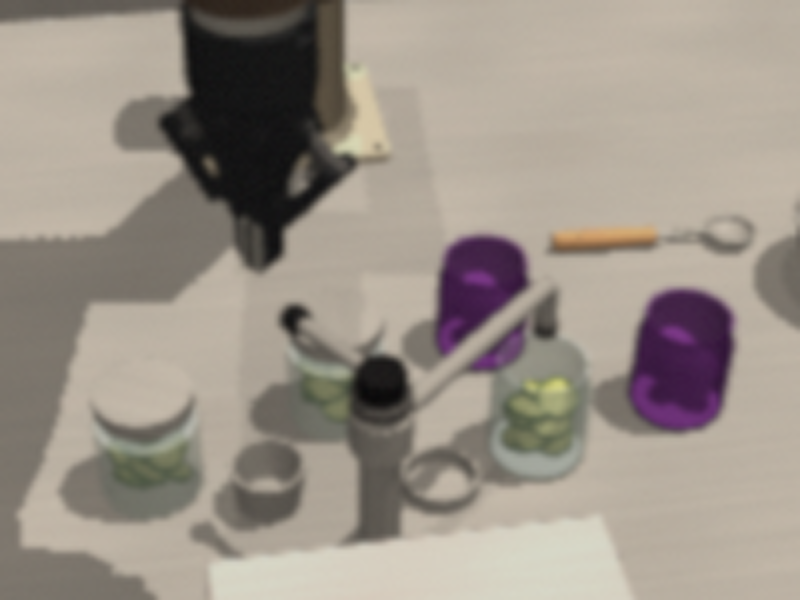

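Call:
{"fn": "play_rows", "kwargs": {"plan": [{"slide": [0,0,0],"delta_rot": [0,-0.18,0],"hand": 0},{"slide": [0,0,0],"delta_rot": [0,-0.18,0],"hand": 0},{"slide": [0,0,0],"delta_rot": [0,-0.18,0],"hand": 0},{"slide": [0,0,0],"delta_rot": [0,-0.18,0],"hand": 0},{"slide": [0,0,0],"delta_rot": [0,-0.18,0],"hand": 0}]}}

```text
time_s: 8.88
eef_pos: [0.635, -0.0733, 0.2945]
tool_rot: [0.703, 0.078, -0.078, -0.703]
ft_force: [0.5, -0.5, 0.4]
gripper_width: 0.0004
```

Call:
{"fn": "play_rows", "kwargs": {"plan": [{"slide": [0,0,0],"delta_rot": [0,-0.18,0],"hand": 0},{"slide": [0,0,0],"delta_rot": [0,-0.18,0],"hand": 0},{"slide": [0,0,0],"delta_rot": [0,-0.18,0],"hand": 0},{"slide": [0,0,0],"delta_rot": [0,-0.18,0],"hand": 0},{"slide": [0,0,0],"delta_rot": [0,0,0],"hand": 0}]}}

```text
time_s: 9.5
eef_pos: [0.635, -0.0734, 0.2945]
tool_rot: [0.631, 0.318, -0.318, -0.631]
ft_force: [0.8, 0.9, -0.9]
gripper_width: -0.0001
```

```bash
cat >> h.py <<'E'
def lev(bt,r=.062,d=.0205,z=.189,post=(.656,-.009)):
    u=np.array([-np.cos(bt),np.sin(bt)]);t=np.array([np.sin(bt),np.cos(bt)])
    c=np.array(post)+r*u-d*t;loc([*c,z])
    M=R.from_quat(readout.read_state()["tool_rot"]).as_matrix();a=np.arctan2(M[0,2],M[1,2]);print("target",np.round(c,4),"tool a",round(a,3),"turn",round(bt-a,3))
E
python3 -c "
from h import *
lev(-.95)"
```

```text
t 9.5 eef [ 0.635  -0.0734  0.2945] F [ 0.8  0.9 -0.9] w -0.0
axes cols [[0.595, 0.0, -0.804], [0.804, -0.0, 0.595], [0.0, -1.0, -0.0]]
slide mm [ 2.600e+00  1.055e+02 -1.000e-01]
target [ 0.6366 -0.0714] tool a -0.934 turn -0.016
```

Now down to lever height. The fingertip will be at 0.189, above the pipe top at 0.173.

Call:
{"fn": "play_rows", "kwargs": {"plan": [{"slide": [2,40,0],"delta_rot": [0,0,0],"hand": 0},{"slide": [0,40,0],"delta_rot": [0,0,0],"hand": 0},{"slide": [0,25,0],"delta_rot": [0,0,0],"hand": 0},{"slide": [0,0,0],"delta_rot": [0,0,0],"hand": 0}]}}

```text
time_s: 10.0
eef_pos: [0.6345, -0.0718, 0.1868]
tool_rot: [-0.63, -0.316, 0.32, 0.633]
ft_force: [-0.3, -0.2, 0.1]
gripper_width: 0.0002
```

```bash
python3 look.py 6; python3 -c "
from h import *
lev(-.5)"
```

```text
t 10.0 eef [ 0.6345 -0.0718  0.1868] F [-0.3 -0.2  0.1] w 0.0
axes cols [[0.595, -0.006, -0.804], [0.804, 0.001, 0.595], [-0.003, -1.0, 0.005]]
slide mm [ 83.5  35.4 174.2]
scene open_jar_mouth [348.8 194.2] 0.77 [0.394 0.117 0.095]
scene open_jar_mouth [401.8 208.4] 0.76 [0.493 0.269 0.095]
scene open_jar_mouth [365.3 222.6] 0.63 [0.543 0.136 0.095]
scene spout_tip [366.6 213.7] 0.57 [0.528 0.142 0.118]
scene pipe_mid [357.4 207.3] 0.67 [0.55  0.105 0.165]
scene lever_ball [301.4 211.7] 0.64 [ 0.596 -0.062  0.206]
side open_jar_mouth [275.2 197.3] 0.84 [0.4   0.117 0.095]
side open_jar_mouth [307.6 186.1] 0.71 [0.535 0.135 0.095]
side open_jar_mouth [283.3 173.3] 0.65 [0.496 0.273 0.095]
side spout_tip [304.2 180.4] 0.8 [0.525 0.142 0.118]
side spout_tip [344.6 179. ] 0.28 [0.66  0.082 0.118]
side pipe_mid [316.6 172.3] 0.73 [0.553 0.096 0.165]
side lever_ball [345.6 177.7] 0.47 [ 0.581 -0.053  0.206]
t 10.5 eef [ 0.6365 -0.0723  0.19  ] F [-1.3  1.4  0.3] w -0.0
axes cols [[0.594, 0.001, -0.805], [0.805, -0.0, 0.594], [0.001, -1.0, -0.001]]
slide mm [-2.4  0.9 29.5]
target [ 0.6114 -0.0567] tool a -0.935 turn 0.435
```

View pics/scene6.png

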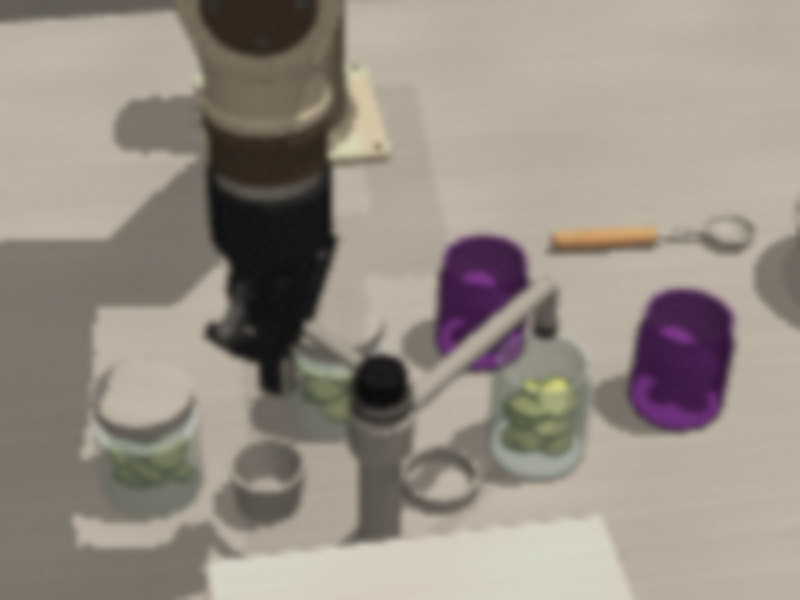

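View pics/side6.png

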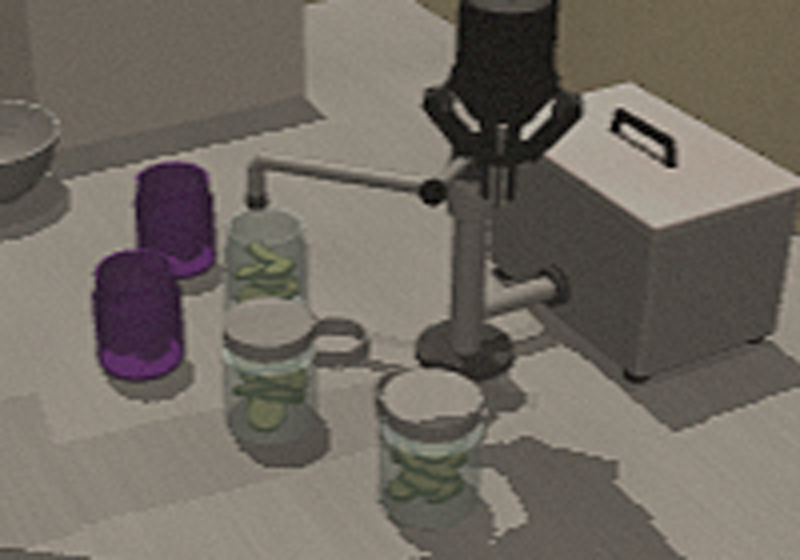

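Call:
{"fn": "play_rows", "kwargs": {"plan": [{"slide": [-2.4,0,9.5],"delta_rot": [0,0.15,0],"hand": 0},{"slide": [-2.4,0,9.5],"delta_rot": [0,0.15,0],"hand": 0},{"slide": [-2.4,0,9.5],"delta_rot": [0,0.15,0],"hand": 0},{"slide": [-2.4,0,9.5],"delta_rot": [0,0.15,0],"hand": 0},{"slide": [0,0,0],"delta_rot": [0,0,0],"hand": 0}]}}

```text
time_s: 11.12
eef_pos: [0.6044, -0.0498, 0.1896]
tool_rot: [-0.697, -0.119, 0.119, 0.697]
ft_force: [0.1, 0.4, -0.1]
gripper_width: 0.0001
```

```bash
python3 -c "
from h import *
lev(-.335)
"; python3 look.py 7
```

```text
t 11.12 eef [ 0.6044 -0.0498  0.1896] F [ 0.1  0.4 -0.1] w 0.0
axes cols [[0.944, 0.0, -0.331], [0.331, 0.0, 0.944], [0.0, -1.0, -0.0]]
slide mm [0.1 0.6 1.1]
target [ 0.6042 -0.0487] tool a -0.337 turn 0.002
t 11.12 eef [ 0.6044 -0.0498  0.1896] F [ 0.1  0.4 -0.1] w 0.0
axes cols [[0.944, 0.0, -0.331], [0.331, 0.0, 0.944], [0.0, -1.0, -0.0]]
slide mm [ -7.8  37.6 160.4]
scene open_jar_mouth [354.3 189.3] 0.95 [0.369 0.141 0.095]
scene open_jar_mouth [366.4 224.5] 0.88 [0.552 0.138 0.095]
scene open_jar_mouth [405.5 206.2] 0.58 [0.484 0.285 0.095]
scene spout_tip [365.9 213. ] 0.81 [0.525 0.141 0.118]
scene pipe_mid [354.3 208.3] 0.75 [0.554 0.095 0.165]
scene lever_ball [309.3 206.8] 0.65 [ 0.578 -0.039  0.206]
side open_jar_mouth [284.2 173.1] 0.94 [0.5   0.273 0.095]
side open_jar_mouth [275.1 199.2] 0.86 [0.395 0.105 0.095]
side open_jar_mouth [306.7 187.1] 0.77 [0.529 0.13  0.095]
side spout_tip [303.4 180.6] 0.59 [0.522 0.142 0.118]
side pipe_mid [316.4 169.7] 0.64 [0.562 0.115 0.165]
side lever_ball [339.3 176.2] 0.42 [ 0.568 -0.034  0.206]
```

View pics/side7.png

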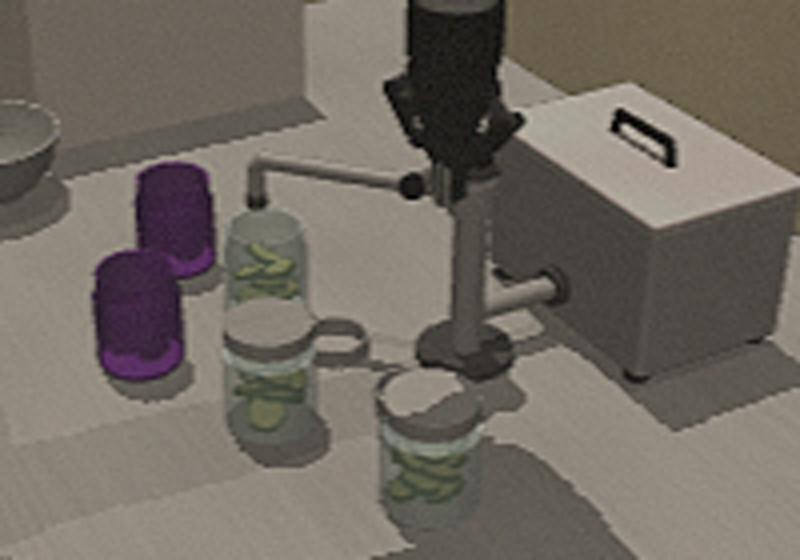

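The lever is moving (ball now at (0.57,-0.035), an angle of about -0.34) and the path tracks well. I'll continue the sweep.

Call:
{"fn": "play_rows", "kwargs": {"plan": [{"slide": [-2.4,0,9.5],"delta_rot": [0,0.15,0],"hand": 0},{"slide": [-2.4,0,9.5],"delta_rot": [0,0.15,0],"hand": 0},{"slide": [-2.4,0,9.5],"delta_rot": [0,0.15,0],"hand": 0},{"slide": [-2.4,0,9.5],"delta_rot": [0,0.15,0],"hand": 0},{"slide": [0,0,0],"delta_rot": [0,0,0],"hand": 0}]}}

```text
time_s: 12.25
eef_pos: [0.5909, -0.0135, 0.1893]
tool_rot: [-0.701, 0.093, -0.092, 0.701]
ft_force: [-0.2, 0.2, -0.3]
gripper_width: 0.0001
```

```bash
python3 -c "
from h import *
lev(.26)
lev(.7)
"; python3 look.py 8
```

```text
t 12.25 eef [ 0.5909 -0.0135  0.1893] F [-0.2  0.2 -0.3] w 0.0
axes cols [[0.966, -0.0, 0.259], [-0.259, 0.0, 0.966], [-0.0, -1.0, -0.0]]
slide mm [-0.3  0.3  0.5]
target [ 0.5908 -0.0129] tool a 0.262 turn -0.002
t 12.25 eef [ 0.5909 -0.0135  0.1893] F [-0.2  0.2 -0.3] w 0.0
axes cols [[0.966, -0.0, 0.259], [-0.259, 0.0, 0.966], [-0.0, -1.0, -0.0]]
slide mm [-3.1  0.3 28.9]
target [0.5954 0.0153] tool a 0.262 turn 0.438
t 12.25 eef [ 0.5909 -0.0135  0.1893] F [-0.2  0.2 -0.3] w 0.0
axes cols [[0.966, -0.0, 0.259], [-0.259, 0.0, 0.966], [-0.0, -1.0, -0.0]]
slide mm [-74.4  37.3  96.5]
scene open_jar_mouth [364.4 223.3] 0.96 [0.545 0.133 0.095]
scene open_jar_mouth [402.4 205.3] 0.95 [0.478 0.276 0.095]
scene open_jar_mouth [351.9 195.2] 0.88 [0.401 0.126 0.095]
scene spout_tip [365.5 212.7] 0.6 [0.523 0.14  0.118]
scene spout_tip [327.6 204. ] 0.16 [0.464 0.032 0.118]
scene pipe_mid [358.4 209.6] 0.78 [0.561 0.106 0.165]
side open_jar_mouth [307.4 183.8] 0.96 [0.542 0.151 0.095]
side open_jar_mouth [284.9 175.6] 0.79 [0.494 0.252 0.095]
side open_jar_mouth [274.6 198.2] 0.78 [0.396 0.112 0.095]
side pipe_mid [314.8 170.2] 0.9 [0.555 0.114 0.165]
side pipe_mid [305.7 206.3] 0.34 [ 0.422 -0.088  0.165]
side lever_ball [333.3 170.8] 0.61 [0.57  0.008 0.206]
```

View pics/side8.png

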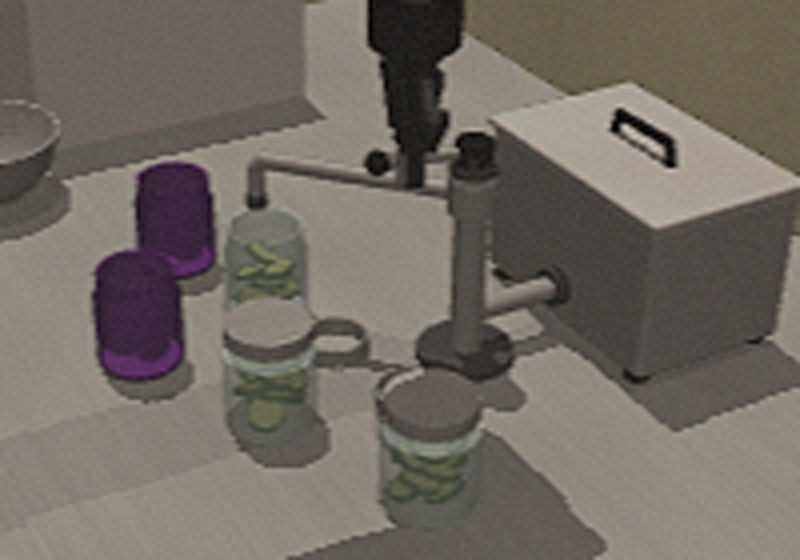

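View pics/scene8.png

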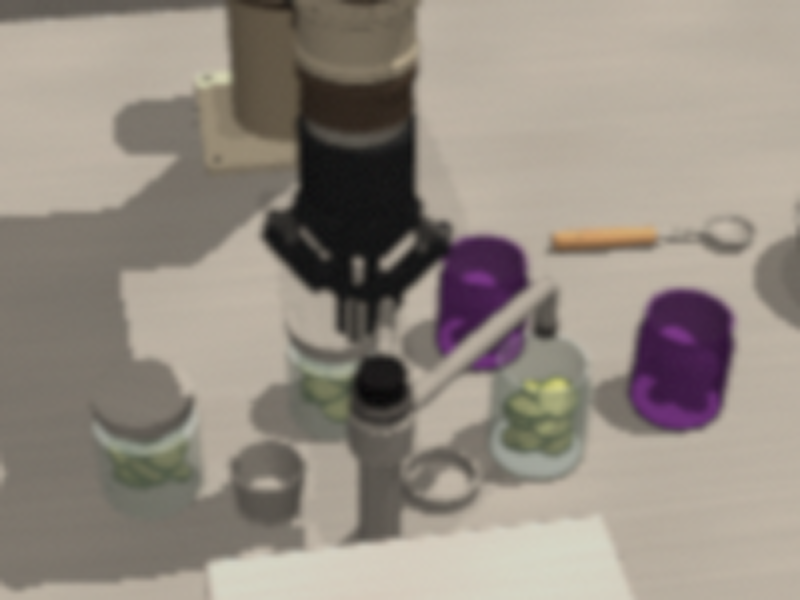

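Call:
{"fn": "play_rows", "kwargs": {"plan": [{"slide": [-2.4,0,9.5],"delta_rot": [0,0.15,0],"hand": 0},{"slide": [-2.4,0,9.5],"delta_rot": [0,0.15,0],"hand": 0},{"slide": [-2.4,0,9.5],"delta_rot": [0,0.15,0],"hand": 0},{"slide": [0,0,0],"delta_rot": [0,0,0],"hand": 0}]}}

```text
time_s: 13.25
eef_pos: [0.596, 0.0153, 0.1892]
tool_rot: [0.663, -0.247, 0.246, -0.663]
ft_force: [0.3, -0.3, -0.6]
gripper_width: 0.0001
```

Call:
{"fn": "play_rows", "kwargs": {"plan": [{"slide": [-1.4,0,4.5],"delta_rot": [0,0.07,0],"hand": 0},{"slide": [0,0,0],"delta_rot": [0,0,0],"hand": 0}]}}

```text
time_s: 13.5
eef_pos: [0.5977, 0.0191, 0.1892]
tool_rot: [0.654, -0.27, 0.269, -0.654]
ft_force: [-0.4, -0.3, 0.5]
gripper_width: -0.0001
```

Call:
{"fn": "play_rows", "kwargs": {"plan": [{"slide": [-1.4,0,4.5],"delta_rot": [0,0.07,0],"hand": 0},{"slide": [0,0,0],"delta_rot": [0,0,0],"hand": 0}]}}

```text
time_s: 13.75
eef_pos: [0.5978, 0.0207, 0.1891]
tool_rot: [0.646, -0.294, 0.292, -0.641]
ft_force: [-7.1, -6.5, 4.1]
gripper_width: -0.0
```

```bash
python3 -c "
from h import *
lev(.85)
"; python3 look.py 9
```

```text
t 13.75 eef [0.5978 0.0207 0.1891] F [-7.1 -6.5  4.1] w -0.0
axes cols [[0.657, -0.005, 0.754], [-0.754, -0.005, 0.657], [0.001, -1.0, -0.007]]
slide mm [-1.3  0.1  3.6]
target [0.5997 0.024 ] tool a 0.854 turn -0.004
t 13.75 eef [0.5978 0.0207 0.1891] F [-7.1 -6.5  4.1] w -0.0
axes cols [[0.657, -0.005, 0.754], [-0.754, -0.005, 0.657], [0.001, -1.0, -0.007]]
slide mm [-94.4  37.   11.2]
scene open_jar_mouth [351.8 192.2] 0.88 [0.384 0.129 0.095]
scene open_jar_mouth [401.8 207.5] 0.77 [0.488 0.271 0.095]
scene open_jar_mouth [365.3 221.3] 0.58 [0.537 0.138 0.095]
scene open_jar_mouth [323.5 279.5] 0.33 [ 0.742 -0.024  0.095]
scene spout_tip [341.4 210.2] 0.75 [0.501 0.069 0.118]
scene spout_tip [364.  212.1] 0.66 [0.52  0.136 0.118]
scene lever_ball [339.7 210.1] 0.74 [0.604 0.041 0.206]
side open_jar_mouth [304.2 187.1] 0.83 [0.521 0.134 0.095]
side open_jar_mouth [284.5 173. ] 0.76 [0.501 0.273 0.095]
side open_jar_mouth [274.2 195.6] 0.59 [0.401 0.129 0.095]
side spout_tip [301.1 180.1] 0.94 [0.516 0.15  0.118]
side pipe_mid [317.6 170.6] 0.61 [0.562 0.106 0.165]
side lever_ball [331. 166.] 0.7 [0.581 0.043 0.206]
side lever_ball [319.1 169.2] 0.19 [0.534 0.041 0.206]
side lever_ball [305.4 209.1] 0.18 [ 0.387 -0.159  0.206]
```

View pics/side9.png

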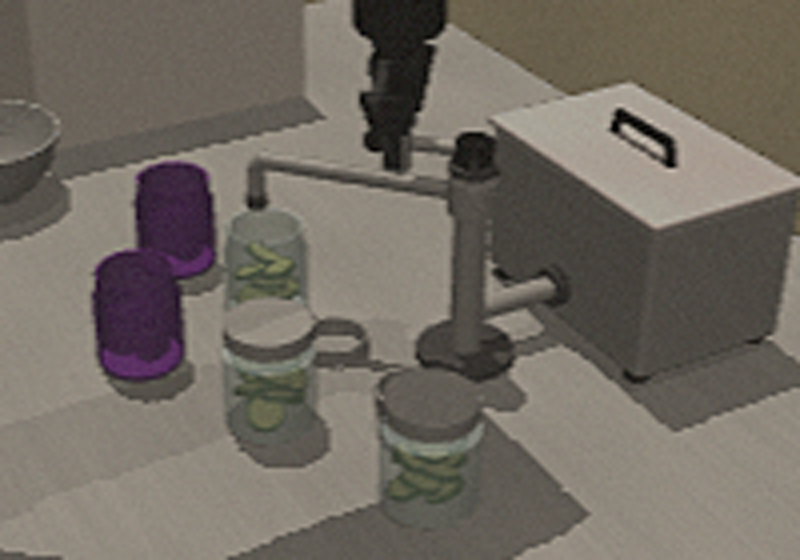

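View pics/scene9.png

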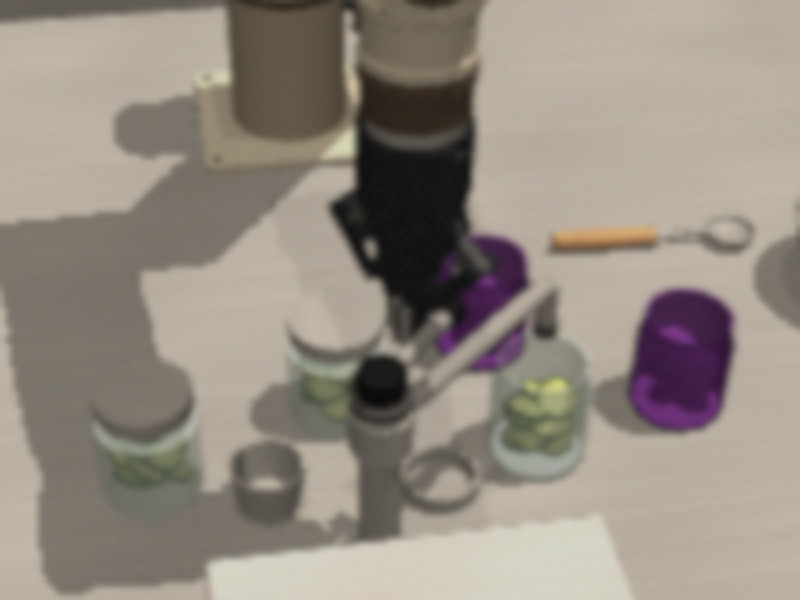

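Run:
```python
from h import *
for b in(.6,.7,.8,.9):
    p=(.656-.085*np.cos(b),-.009+.085*np.sin(b),.206)
    print(b,[np.round((np.array(proj(camera_model(c),p))-o)*4) for c,o in(("scene",(230,130)),("side",(240,130)))])
s=readout.read_state();print(s["ft_force"],s["moment"],s["time_s"])
```

```text
0.6 [array([431., 304.]), array([372., 145.])]
0.7 [array([442., 308.]), array([373., 140.])]
0.8 [array([453., 312.]), array([375., 136.])]
0.9 [array([463., 317.]), array([379., 132.])]
[-6.55069264 -5.99911526  3.70405963] [-1.1425239   1.18406227  0.06402233] 14.25
```

Run:
```python
from h import *
ms,mi=camera_model("scene"),camera_model("side")
S=lambda u,v:atz(*ray(ms,(230+u/4,170+v/4)),.166)
a,b=S(210,403),S(601,359);print(a,b,np.linalg.norm(b-a),np.arctan2(*(b-a)[:2]))
c=S(683,578);print(c,np.linalg.norm(c-b),np.arctan2(-(c-b)[1],(c-b)[0]))
I=lambda u,v:atz(*ray(mi,(240+u/4,150+v/4)),.166)
a,b,c=I(490,42),I(655,148),I(800,100);print(a,b,c,np.linalg.norm(b-a),np.arctan2(*(a-b)[:2]),np.linalg.norm(c-b),np.arctan2(-(c-b)[1],(c-b)[0]))
```

```text
[ 0.76015608 -0.12644708  0.166     ] [0.76012167 0.11395752 0.166     ] 0.24040460020226956 -0.00014309752712696498
[0.91825668 0.11379996 0.166     ] 0.15813508537215268 0.0009963765334468342
[0.74576884 0.09883808 0.166     ] [ 0.75295813 -0.13312844  0.166     ] [ 0.91433009 -0.12462742  0.166     ] 0.2320779029734108 -0.03098288543241779 0.16159571494452488 -0.0526310571169917
```

The tank's edges give a base yaw of about 0, so the stop lies at a world angle of about 0.75. The 9 N reaction fits the lever being on its stop. I'll back off and check.

Call:
{"fn": "play_rows", "kwargs": {"plan": [{"slide": [0,0,-10],"delta_rot": [0,0,0],"hand": 0},{"slide": [0,0,-20],"delta_rot": [0,0,0],"hand": 0},{"slide": [0,-40,0],"delta_rot": [0,0,0],"hand": 0},{"slide": [0,-50,0],"delta_rot": [0,0,0],"hand": 0},{"slide": [0,-30,0],"delta_rot": [0,0,0],"hand": 0}]}}

```text
time_s: 14.88
eef_pos: [0.5782, 0.0036, 0.3125]
tool_rot: [-0.643, 0.291, -0.294, 0.645]
ft_force: [-0.5, 0.6, 0.8]
gripper_width: 0.0002
```

Call:
{"fn": "play_rows", "kwargs": {"plan": [{"slide": [-60,0,0],"delta_rot": [0,0,0],"hand": 0},{"slide": [-60,0,0],"delta_rot": [0,0,0],"hand": 0},{"slide": [0,0,0],"delta_rot": [0,0,0],"hand": 0}]}}

```text
time_s: 15.25
eef_pos: [0.4965, 0.0966, 0.3102]
tool_rot: [-0.644, 0.291, -0.291, 0.645]
ft_force: [0.3, 0.1, 0.6]
gripper_width: -0.0
```

```bash
python3 look.py 10
python3 - <<'E'
from h import *
import pickle
loc([.5,.1,.3])
m=camera_model('wrist');im=camera('wrist');cv2.imwrite('pics/w10.png',im);pickle.dump(m,open('w10.pkl','wb'))
for n,z in dict(open_jar_mouth=.095,spout_tip=.118,pipe_mid=.165,lever_ball=.206,filler_base=0).items():
  for r in landmark_of('wrist',n)[:3]: print(n,np.round(r['point'],1),round(r['score'],2),np.round(atz(*wray(m,r['point']),z),3))
E
```

```text
t 15.25 eef [0.4965 0.0966 0.3102] F [0.3 0.1 0.6] w -0.0
axes cols [[0.661, 0.001, 0.75], [-0.75, 0.001, 0.661], [-0.0, -1.0, 0.002]]
slide mm [ 29.6 158.3  37. ]
scene open_jar_mouth [401.1 204.7] 0.95 [0.474 0.273 0.095]
scene open_jar_mouth [351.5 194.3] 0.73 [0.396 0.126 0.095]
scene open_jar_mouth [364. 221.] 0.58 [0.535 0.134 0.095]
scene spout_tip [363.4 213.3] 0.56 [0.525 0.133 0.118]
scene pipe_mid [352.3 207.9] 0.57 [0.551 0.09  0.165]
scene lever_ball [340.9 208.5] 0.54 [0.598 0.045 0.206]
side open_jar_mouth [275.  199.9] 0.76 [0.393 0.101 0.095]
side open_jar_mouth [284.9 169.4] 0.75 [0.515 0.301 0.095]
side open_jar_mouth [307.5 185.4] 0.64 [0.537 0.14  0.095]
side open_jar_mouth [323.2 214.4] 0.37 [ 0.497 -0.058  0.095]
side spout_tip [304.5 182.8] 0.66 [0.518 0.125 0.118]
side pipe_mid [314.1 170.9] 0.68 [0.55  0.11  0.165]
side lever_ball [329.3 163.1] 0.64 [0.587 0.066 0.206]
t 15.75 eef [0.4991 0.0937 0.309 ] F [-0.   0.1 -0.4] w 0.0
axes cols [[0.656, -0.0, 0.755], [-0.755, -0.0, 0.656], [-0.0, -1.0, -0.0]]
slide mm [-4.2  9.   4.9]
open_jar_mouth [360.8 158.1] 0.91 [0.525 0.143 0.095]
open_jar_mouth [411.7  60.4] 0.71 [0.493 0.271 0.095]
open_jar_mouth [264.5  97.2] 0.69 [0.395 0.124 0.095]
spout_tip [359.6 160.4] 0.59 [0.521 0.14  0.118]
pipe_mid [367.5 215.5] 0.63 [0.555 0.106 0.165]
lever_ball [213.2 316.9] 0.39 [ 0.501 -0.069  0.206]
filler_base [345.2 270.4] 0.59 [ 0.653 -0.01   0.   ]
```

View pics/scene10.png

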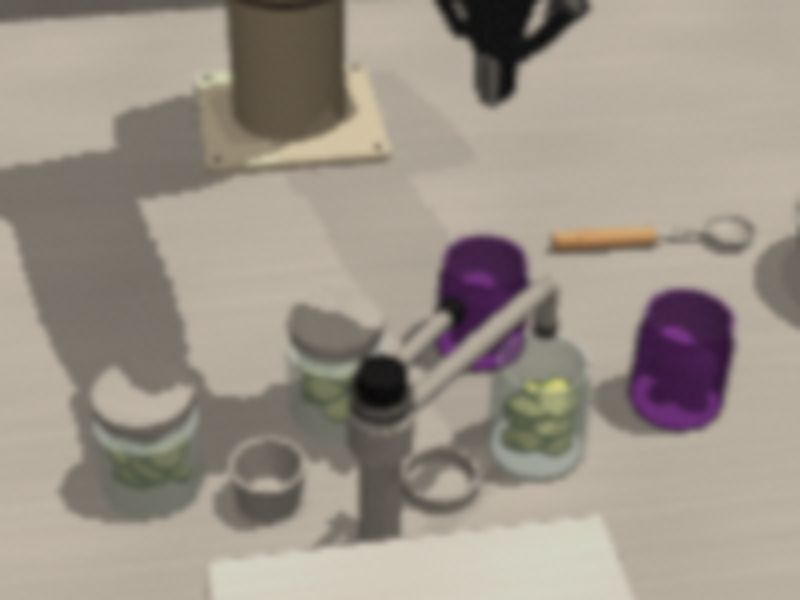

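View pics/w10.png

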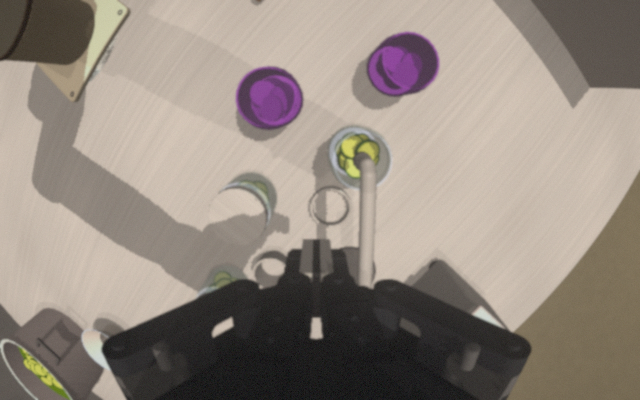

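View pics/side10.png

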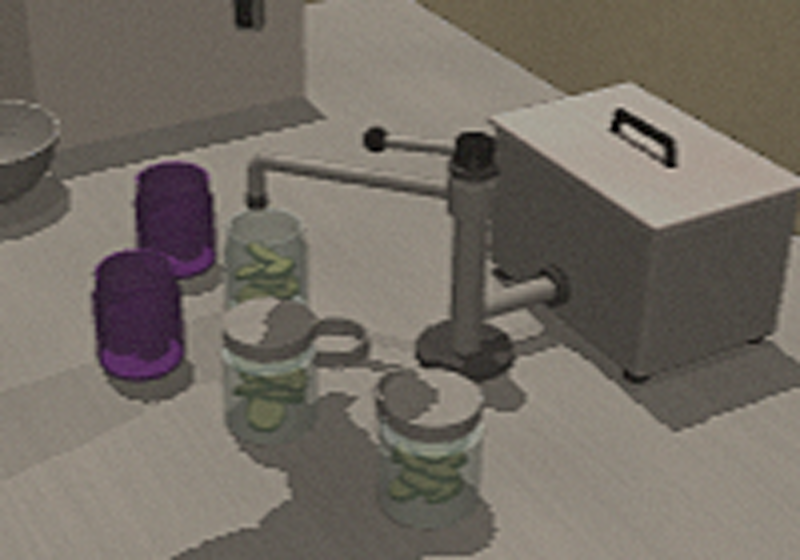

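Run:
```python
from h import *
ms,mi=camera_model("scene"),camera_model("side")
p,e=tri([ray(ms,(230+453/4,130+310/4)),ray(mi,(240+375/4,130+138/4))]);print(p,e)
for q in((.656,-.009),(.66,-.006)): print(np.arctan2(p[1]-q[1],q[0]-p[0]))
from workcell import job
print(job.close_job())
```

```text
[0.59544437 0.05183146 0.20547474] [np.float64(0.0012072878505817247), np.float64(0.0012072878505818196)]
0.7876704973005756
0.7305115415117927
the job is handed in; nothing more can be done
None
```

I pushed the spout arm round with the closed fingertips until the spout hung over the open jar. Then I pushed the clamp lever left to its stop, backed off clear of everything and handed the job in at about 16 s.

**Spout:** In the last wrist picture the spout tip is at about (0.521, 0.140) and the jar mouth at about (0.525, 0.143), so they are roughly 5 mm apart. An earlier overhead check, with a rim overlay that fitted the picture closely, gave 4 mm. The fixed cameras scattered more for the jar, by up to about 15 mm, so I relied on the wrist view.

**Lever:** The push met a steady reaction of about 9 N, where 2 N normally moves it, so I took that as the stop. After I backed off, the ball stood at a world angle of 0.73 to 0.79, depending on which post position I used. The base shows almost no turn from the tank's edges, so this matches the expected 0.75 at the stop.

**Disagreement:** My first post estimate (0.656, -0.009) and the one from the tank's edges (0.660, -0.006) differ by about 5 mm. If the lever had started fully loose, the first estimate would put it at only about 1.38, just above the required 1.35. The tank's edges and the reaction force both point to about 1.5.

**Everything else:** The jars, ramekin and jar band looked unmoved in the last pictures, and the gripper ended in free air with no contact force. I did not measure their positions again, and the bowl, jug, funnel and spoon were not checked closely.

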